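# Uncap the bench colour meter and park the cap on its rest

## Robot

A 6-joint arm with a two-finger parallel gripper is mounted at the origin on the work surface. World frame = base frame: x ahead of the robot, y to its left, z up, the work surface at z = 0. Lengths are in mm, angles in rad, forces in N, time in s.
With the tool pointing down it reaches from about 225 to 725 mm from the base axis. Payload 3.1 kg.
Tool frame: the origin (TCP) lies at the very end of the fingers, on their centre line; the grasp point (between the pads) lies 19 mm behind it; z points along the fingers, y is the line along which they close (so a half turn about z gives the same grasp; the last joint's range is limited). The gripper opens to 85 mm and grips with 20 to 120 N. Pads are 22 mm wide; open, the fingers measure 114 mm over their backs; the gripper's body (76 mm by 85 mm) begins 54 mm behind the grasp point. The pads swing forward as they close: fully open they stand 13 mm farther back than shut.
Start: joints at [-1.414, 0.048, 0.099, 1.622, 0, 1.443], TCP at [147.492, -503.849, 231.312] pointing down, gripper open.
Joint ranges: [-2.91, 2.91], [-0.99, 1.94], [-1.21, 1.42], [-2.12, 2.29], [-1.49, 1.47], [-3.14, 3.14]. Speed limits (rad/s): [2.79, 2.79, 3.14, 3.14, 3.14, 3.14].

## Interface

Orientations are given as a unit quaternion [x, y, z, w].
In Python, from cell import env, snapshot, get_calibration gives the robot as it stands.
- The arm moves only by the tool step_arm, never from a script. Its argument "motion" is a list that holds one entry, the list of rows, each a list of 6 numbers: the shift along the tool's x, y, z normalised to -1 to 1, where 1 is 0.02 m, then the turn, a rotation vector about the tool's x, y, z normalised to -1 to 1, where 1 is 4 degrees. A call has 1 to 8 rows; each row shifts and turns the commanded pose from where the row before left it, along the tool's axes as they then stand; what a row does not reach is not made up. A row lasts 1/12 s, in which the tool goes at most 41.7 mm and 7.16 degrees, less where a joint would pass 70% of its speed; a pose out of reach is approached as far as the arm can. A call with a number of a shift or a turn outside -1 to 1 is refused whole. A call with a gripper value outside its range is refused whole. "hand" is the opening, from 0 (shut) to 1 (fully open), set as the call begins (left out, the last holds). The fingers move at their own pace and stop on an object; "force" is the grip in N (left out, the last holds). Time passes only in rows, so rows that do not move let the fingers close. It gives the time, the measured TCP pose, the force, the opening and the grip force at its end, in the units of the state.
- env.read_state(): the state, without advancing time (a new reading comes with each control period).
- snapshot(name): name is "scene" or "side" or "wrist"; returns the picture (480x640x3 uint8, red, green, blue); there is no depth.
- get_calibration(name): a dict with "mtx" (3x3 intrinsics, pixels), "dist_coeffs" ([k1, k2, p1, p2, k3] as OpenCV has them; the pictures are not rectified), "extrinsics" (4x4, takes a point from camera to world coordinates); the wrist camera has in their place "tool_from_camera" (4x4, takes a point from camera to tool coordinates, whose origin is the TCP and whose axes are the flange's). Camera axes: x right, y down, z forward; pixel columns grow to the right and rows downward; lengths in mm; the calibration is good to about 2 mm. A picture is of the moment at which its call begins: read the wrist's pose just before it. get_calibration takes no time and is no camera call.
- env.close_job(): hands the job in; it is judged then, once.
The state is a dict: "t": time; "q": joint angles; "qd": joint speeds; "tau": joint torques, N m; "eef_pos": TCP position; "tcp_rot": TCP orientation; "wrist_force": force on the tool from outside, world axes, zero at the start; "ft_torque": the same for the moment, N m; "width": finger opening in mm; "gripper_force": force on a finger pad.
Only numpy, scipy, OpenCV 4.12 (cv2) and the standard library are available. Lean on these libraries where they do the work, as an engineer would, in place of code of your own. Each camera call takes 0.05 s, during which the arm holds its last target. There are 200 camera calls.

## Task

The colour meter leans in its cradle with its protective cap snapped over the measuring head. Pull the cap right off the meter and park it on the raised sloping cap rest: mouth down on the little ledge, centred sideways, broad back lying against the rest's back plate. Let go of it there and leave it at rest; do not let it fall, and do not push the other things on the bench about.

Things in the scene. Friction and masses are not known exactly. Their poses are not given: they have to be found in the camera images.
- cap: Grey push-on cap, loose, 60 to 130 g. Hollow rectangular skirt 36 (x) x 94 (y) x 47 mm (z), open at the mouth; on its closed top, in the middle, a flat grip tab 14 (x) x 92 (y) x 34 mm high. Origin at the centre of the mouth; z points from mouth to tab: skirt z 0 to 47, tab z 47 to 81 mm. Starts on the meter head, z leaning 35 degrees from vertical. Same both ways round.
- cap_tab (a point): Centre of the cap's grip tab, 64 mm up the cap's z from its origin; axes as the cap's.
- meter: Fixed: dark colour meter (84 x 34 mm, 140 mm long with its head) in a steel cradle on a base plate 150 x 110 mm. Origin under the base; it leans 35 degrees from vertical towards its own -x (towards the robot at yaw 0). The tab of the seated cap is about 165 mm up and 48 mm towards -x from the origin.
- meter_head (a point): Centre of the top end of the measuring head, which the cap covers. z points out of the meter along its lean, y across its width. Two spring catches in the head hold the cap: 10 to 15 N along z frees it after about 7 mm of travel, and it is clear of the head after 43 mm.
- rest: Fixed: the cap rest. Base plate 100 x 90 mm, a post and a small aluminium seat that leans 25 degrees towards its own -x: a ledge 44 mm deep and 56 mm wide, and along its low (-x) edge a back plate 56 mm wide, standing 30 mm above the ledge and square to it. Origin under the base.
- rest_seat (a point): Where the centre of the mouth of the parked cap belongs: on the ledge, 85 mm above the table, 18 mm from the back plate. z is square to the ledge (25 degrees from vertical), x points up the slope away from the back plate, y along the ledge. The parked cap has its z and y along these (y either way round); friction may keep it from sliding down the slope by itself.
- tinter: Bystander: blue tin with a black lid, 92 mm across, 126 mm high, origin under its centre.
- touchup: Bystander: small bottle, 26 mm across, 62 mm high, origin under its centre.
- sealring: Bystander: flat black ring lying down, 90 mm across, 8 mm high, origin under its centre.
- mixcup: Bystander: clear cup, 84 mm across, 100 mm high, origin under its centre.
- mouse: Bystander: black computer mouse 100 x 60 x 32 mm, origin under its centre.
- swatches: Bystander: stack of colour cards 150 x 50 x 20 mm, origin under its centre.
- spatula: Bystander: spatula 250 mm long, lying down along its x.
There are look-alikes about, which are no part of the job. What is shaped like the rest but yellow is not meant.

How it is judged (in metres and radians):
On the way:
1. the cap is held in the fingers, at least 50 mm up along the lean from where it sat, off the meter (z of cap in the frame of meter_head above 0.007 m and contact force between the fingers and cap above 0.5 N), for 0.1 s.
At the end, for the whole second after the job is handed in: The cap is at rest and released on the rest's ledge, mouth down: its origin within 15 mm of the seat point along the ledge, within 6 mm across it and within 5 mm in height above it, its z within 0.12 rad of the seat's z and its y within 0.2 rad of the seat's y (y of cap in the frame of rest_seat between -0.015 and 0.015 m and x of cap in the frame of rest_seat between -0.006 and 0.006 m and z of cap in the frame of rest_seat between -0.005 and 0.005 m and angle between the z axis of cap and the z axis of rest_seat, either way round below 0.12 rad and angle between the y axis of cap and the y axis of rest_seat, either way round below 0.2 rad and linear speed of cap below 0.02 m/s and contact force between the fingers and cap below 0.05 N); the robot touches nothing.
It fails at once if the cap falls: it moves faster than 0.5 m/s while the fingers do not touch it (linear speed of cap above 0.5 m/s and contact force between the fingers and cap below 0.05 N).
It fails at once if a bystander is pushed more than 30 mm from its place (distance of any of tinter, touchup, sealring, mixcup, mouse, swatches, spatula from where it was at the start of the episode above 0.03 m).
It also fails if it takes over 48 s, if anything falls off the work surface, if the arm or the gripper's body presses on something with over 40 N, if the wrist force passes 120 N, or if a joint passes its speed limit or range.

## Working session

There is one attempt and no reset: what is moved stays moved. The work goes in short steps, Python scripts to look and compute and a tool call to move; the robot and the scene stay as the last step left them, time stands still between calls to the robot, and variables do not carry over. Pictures are saved under pics/ and viewed, at most 11 in all, crops included, and the job is handed in when it is done.

Besides the shell and the picture viewer there is one more tool, called after ">>>" by a JSON object that holds its "api" and its "payload". step_arm: Moves the arm, as the interface text tells. Scaled input: -1 to 1 covers 0.02 m each way for a shift and 4 degrees each way for a turn. Its arguments: {"type":"object","properties":{"motion":{"type":"array","items":{"type":"array","items":{"type":"array","items":{"type":"number","minimum":-1,"maximum":1}}}},"hand":{"type":"number"},"force":{"type":"number"}},"required":["motion"]}

```bash
mkdir -p pics; ls; python3 - <<'E'
from cell import env,snapshot,get_calibration
import cv2,numpy as np
for n in("scene","side"):
    cv2.imwrite(f"pics/{n}0.png",snapshot(n)[:,:,::-1]); c=get_calibration(n); print(n,np.round(c["mtx"],1).tolist(),c["dist_coeffs"],np.round(c["extrinsics"],3).tolist())
print(env.read_state()); print(get_calibration("wrist"))
E
```

```text
pics
scene [[548.4, 0.0, 321.5], [0.0, 548.4, 234.9], [0.0, 0.0, 1.0]] [-0.16258502  0.          0.          0.          0.        ] [[-0.659, 0.537, -0.527, 1254.079], [0.752, 0.485, -0.446, 621.71], [0.016, -0.69, -0.724, 1104.393], [0.0, 0.0, 0.0, 1.0]]
side [[503.0, 0.0, 316.7], [0.0, 503.0, 236.1], [0.0, 0.0, 1.0]] [-0.14568972  0.          0.          0.          0.        ] [[-0.86, -0.239, 0.45, 5.733], [-0.509, 0.435, -0.743, 847.294], [-0.019, -0.868, -0.495, 696.97], [0.0, 0.0, 0.0, 1.0]]
{'t': 0.1, 'q': array([-1.41381838e+00,  4.86551179e-02,  9.77482919e-02,  1.62200634e+00,
       -1.10020111e-05,  1.44300186e+00]), 'qd': array([ 0.00050923, -0.00240932,  0.00407596, -0.00071258,  0.00134696,
        0.00072408]), 'tau': array([ 3.20837120e-03, -3.39850831e+01,  3.20936179e+01,  1.58239558e-02,
       -9.54721895e-05, -8.95849794e-07]), 'eef_pos': array([ 147.39266073, -503.30580027,  230.24232338]), 'tcp_rot': array([ 9.89879643e-01,  1.41905502e-01, -2.09440435e-05, -1.05822593e-03]), 'wrist_force': array([-0.08946251,  0.14076233,  0.01164616]), 'ft_torque': array([ 0.06867168, -0.02862652, -0.02154982]), 'gripper_force': 0.0, 'width': 85.41518712637338}
{'mtx': array([[405.63575097,   0.        , 318.57459389],
       [  0.        , 405.63575097, 237.06612228],
       [  0.        ,   0.        ,   1.        ]]), 'dist_coeffs': array([-0.02728261,  0.        ,  0.        ,  0.        ,  0.        ]), 'tool_from_camera': array([[-8.44009805e-04, -9.65131465e-01, -2.61764289e-01,
         6.70076038e+01],
       [ 9.99999490e-01, -9.59817526e-04,  3.14560558e-04,
         3.54005979e-01],
       [-5.54838244e-04, -2.61763890e-01,  9.65131783e-01,
        -1.41722163e+02],
       [ 0.00000000e+00,  0.00000000e+00,  0.00000000e+00,
         1.00000000e+00]])}
```

View pics/scene0.png

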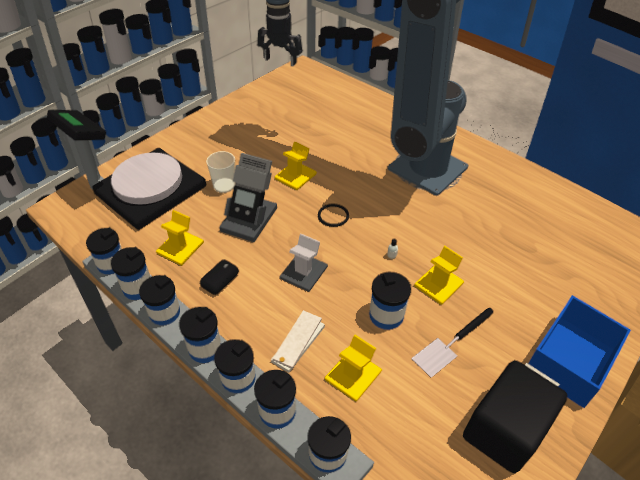

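View pics/side0.png

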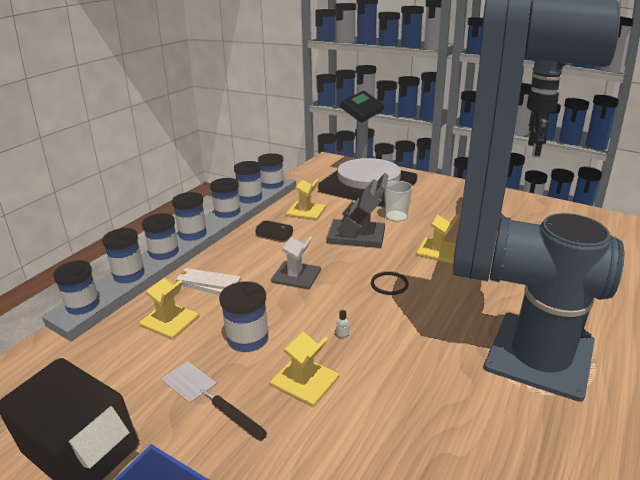

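The scene view shows the meter with its cap at about (250,190), the grey rest at (304,262) and the cup at (221,172). In the side view the meter is at (362,215) and the rest at (297,262). I'll enlarge these next.

```bash
python3 - <<'E'
import cv2,numpy as np
s=cv2.imread("pics/scene0.png");d=cv2.imread("pics/side0.png")
def c(i,x,y):return cv2.resize(i[y:y+100,x:x+133],(798,600),interpolation=cv2.INTER_CUBIC)
a=cv2.resize(s[145:295,205:345],None,fx=4,fy=4,interpolation=2)
b=cv2.resize(d[165:295,265:405],None,fx=4,fy=4,interpolation=2)
cv2.imwrite("pics/a.png",a);cv2.imwrite("pics/b.png",b)
E
```

```text
(no output)
```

View pics/a.png

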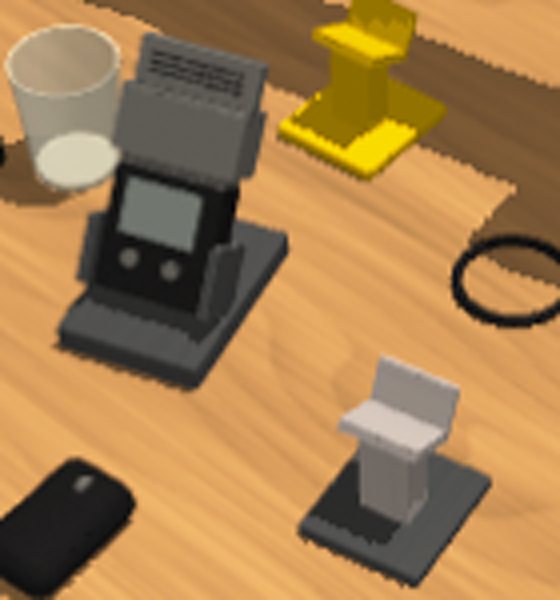

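View pics/b.png

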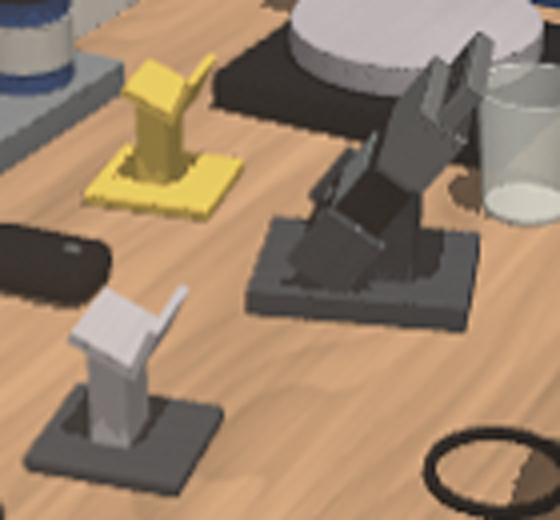

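Crop a (origin 205,145, ×4): meter base bottom corners (60,347), (193,388), (288,252); rest base (300,533), (415,585), (490,487); tab top corners (147,33), (267,65); back-plate top corners (380,357), (459,387). Crop b (origin 265,165, ×4): meter base (248,310), (465,328); rest base (27,467), (180,494), (222,416); tab top near (478,33), back-plate top (183,288).

```bash
cat > h.py <<'E'
import cv2,numpy as np
from cell import env,snapshot,get_calibration
from scipy.spatial.transform import Rotation as R
def ray(n,px,T=None):
    c=get_calibration(n); T=c["extrinsics"] if T is None else T
    p=cv2.undistortPoints(np.array(px,float).reshape(-1,1,2),c["mtx"],c["dist_coeffs"])[:,0]
    d=np.c_[p,np.ones(len(p))]@T[:3,:3].T
    return T[:3,3],d/np.linalg.norm(d,axis=1)[:,None]
def plane(n,px,z,T=None):
    o,d=ray(n,px,T); return o+d*((z-o[2])/d[:,2])[:,None]
def tri(rays):
    A=0;b=0
    for o,d in rays:
        P=np.eye(3)-np.outer(d,d);A=A+P;b=b+P@o
    x=np.linalg.solve(A,b); return x,[np.linalg.norm((np.eye(3)-np.outer(d,d))@(x-o)) for o,d in rays]
def wristT():
    s=env.read_state();T=np.eye(4);T[:3,:3]=R.from_quat(s["tcp_rot"]).as_matrix();T[:3,3]=s["eef_pos"]
    return T@get_calibration("wrist")["tool_from_camera"],T
def proj(n,P,T=None):
    c=get_calibration(n);T=c["extrinsics"] if T is None else T
    Q=(np.atleast_2d(P)-T[:3,3])@T[:3,:3]
    return cv2.projectPoints(Q,np.zeros(3),np.zeros(3),c["mtx"],c["dist_coeffs"])[0][:,0]
E
python3 - <<'E'
from h import *
A=lambda l:np.array(l)/4+[205,145]
B=lambda l:np.array(l)/4+[265,165]
for nm,n,p in(("meter","scene",A([(60,347),(193,388),(288,252)])),("rest","scene",A([(300,533),(415,585),(490,487)])),("rest","side",B([(27,467),(180,494),(222,416)])),("meter","side",B([(248,310),(465,328)]))):
    P=plane(n,p,0)
    print(nm,n,P.round(1).tolist(),np.linalg.norm(np.diff(P,axis=0),axis=1).round(1),[np.degrees(np.arctan2(*v[[1,0]])).round(1) for v in np.diff(P,axis=0)], ((P[0]+P[-1])/2).round(1))
print("tab z~190",plane("scene",A([(147,33),(267,65)]),187).round(1))
print("plate top",plane("scene",A([(380,357),(459,387)]),104).round(1))
E
```

```text
meter scene [[632.0, -277.6, 0.0], [596.5, -179.9, 0.0], [456.0, -226.3, 0.0]] [103.9 148. ] [np.float64(110.0), np.float64(-161.7)] [ 544.  -251.9    0. ]
rest scene [[639.1, -36.1, 0.0], [620.8, 47.6, 0.0], [527.2, 29.7, 0.0]] [85.7 95.2] [np.float64(102.4), np.float64(-169.2)] [583.2  -3.2   0. ]
rest side [[621.1, 47.2, 0.0], [525.6, 25.7, 0.0], [546.0, -58.7, 0.0]] [97.9 86.9] [np.float64(-167.3), np.float64(-76.4)] [583.5  -5.7   0. ]
meter side [[596.6, -180.7, 0.0], [456.9, -230.2, 0.0]] [148.2] [np.float64(-160.5)] [ 526.7 -205.4    0. ]
tab z~190 [[ 501.7 -304.5  187. ]
 [ 471.9 -219.6  187. ]]
plate top [[560.8 -36.2 104. ]
 [546.8  17.8 104. ]]
```

```bash
cat >> h.py <<'E'
def frame(yaw,lean):  # cap-like frame leaning towards own -x (deg)
    return (R.from_euler('z',yaw,degrees=True)*R.from_euler('y',-lean,degrees=True)).as_matrix()
def tool(C): # tool y = cap x, tool z = -cap z, tool x = cap y
    return np.c_[C[:,1],C[:,0],-C[:,2]]
def rows(p,Rt,n=None):
    from scipy.linalg import logm
    _,T=wristT();G=np.eye(4);G[:3,:3]=Rt;G[:3,3]=p
    D=np.linalg.inv(T)@G
    w=R.from_matrix(D[:3,:3]).as_rotvec();
    v=np.real(logm(D))[:3,3]
    k=np.r_[v/20,np.degrees(w)/4]
    n=n or int(np.ceil(np.abs(k).max()/0.95)); 
    print("err mm",D[:3,3].round(1),"deg",np.degrees(w).round(2),"n",n,"row",(k/max(n,1)).round(3).tolist())
E
python3 - <<'E'
from h import *
A=lambda l:np.array(l)/4+[205,145]
B=lambda l:np.array(l)/4+[265,165]
print("cup",plane("scene",A([(78,160)]),0).round(),plane("side",B([(522,200)]),0).round())
C=frame(19.3,35);tab=np.array([498.7,-267.9,165])
rows(tab+C[:,2]*150,tool(C))
E
```

```text
cup [[ 491. -417.    0.]] [[ 496. -422.    0.]]
err mm [ 317.4 -122.9  -57.3] deg [-26.96  28.21 -89.84] n 24 row [0.732, 0.345, 0.048, -0.281, 0.294, -0.936]
```

>>> {"api": "step_arm", "payload": {"motion": [[[0.73,0.35,0.05,-0.28,0.29,-0.94],[0.73,0.35,0.05,-0.28,0.29,-0.94],[0.73,0.35,0.05,-0.28,0.29,-0.94],[0.73,0.35,0.05,-0.28,0.29,-0.94],[0.73,0.35,0.05,-0.28,0.29,-0.94],[0.73,0.35,0.05,-0.28,0.29,-0.94],[0.73,0.35,0.05,-0.28,0.29,-0.94],[0.73,0.35,0.05,-0.28,0.29,-0.94]]]}}

```text
t: 0.77
eef_pos: [275.9, -494.6, 233.7]
tcp_rot: [0.912, 0.394, 0.091, 0.065]
wrist_force: [-0.4, -0.5, 0.2]
width: 85.7
gripper_force: 0.0
```

>>> {"api": "step_arm", "payload": {"motion": [[[0.73,0.35,0.05,-0.28,0.29,-0.94],[0.73,0.35,0.05,-0.28,0.29,-0.94],[0.73,0.35,0.05,-0.28,0.29,-0.94],[0.73,0.35,0.05,-0.28,0.29,-0.94],[0.73,0.35,0.05,-0.28,0.29,-0.94],[0.73,0.35,0.05,-0.28,0.29,-0.94],[0.73,0.35,0.05,-0.28,0.29,-0.94],[0.73,0.35,0.05,-0.28,0.29,-0.94]]]}}

```text
t: 1.43
eef_pos: [378.9, -421.9, 256.4]
tcp_rot: [0.761, 0.612, 0.173, 0.124]
wrist_force: [0.7, -0.0, -0.6]
width: 85.6
gripper_force: 0.0
```

>>> {"api": "step_arm", "payload": {"motion": [[[0.73,0.35,0.05,-0.28,0.29,-0.94],[0.73,0.35,0.05,-0.28,0.29,-0.94],[0.73,0.35,0.05,-0.28,0.29,-0.94],[0.73,0.35,0.05,-0.28,0.29,-0.94],[0.73,0.35,0.05,-0.28,0.29,-0.94],[0.73,0.35,0.05,-0.28,0.29,-0.94],[0.73,0.35,0.05,-0.28,0.29,-0.94],[0,0,0,0,0,0]]]}}

```text
t: 2.1
eef_pos: [423.6, -321.0, 281.5]
tcp_rot: [0.578, 0.763, 0.235, 0.168]
wrist_force: [0.6, -0.3, 0.4]
width: 85.6
gripper_force: 0.0
```

```bash
python3 - <<'E'
from h import *
C=frame(19.3,35);tab=np.array([498.7,-267.9,165])
rows(tab+C[:,2]*150,tool(C))
T,_=wristT();np.save("w1.npy",T)
cv2.imwrite("pics/w1.png",snapshot("wrist")[:,:,::-1])
print(env.read_state()["q"].round(2),proj("wrist",[tab,tab+C[:,2]*17+C[:,1]*46,tab+C[:,2]*17-C[:,1]*46],T).round(0))
E
```

```text
err mm [25.5  4.  -4.5] deg [-1.42  1.19 -3.26] n 2 row [0.636, 0.12, -0.105, -0.178, 0.149, -0.407]
[-1.12 -0.17 -0.11  1.52  0.58  0.21] [[329. 181.]
 [326. 113.]
 [333. 250.]]
```

View pics/w1.png

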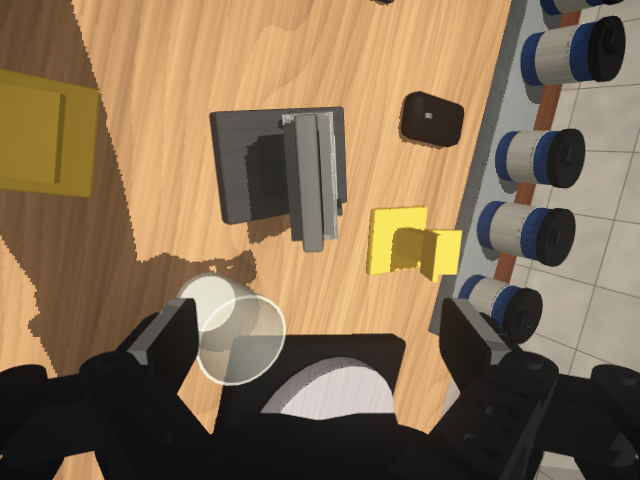

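The wrist view shows the tab's top face with corners (301,113), (318,113), (322,250), (303,251), about 18 px left of the nominal prediction. I'll triangulate it against the scene view.

```bash
python3 - <<'E'
from h import *
A=lambda l:np.array(l)/4+[205,145]
T=np.load("w1.npy")
w=ray("wrist",[(302,113),(304,251)],T); s=ray("scene",A([(267,65),(147,33)]))
b=ray("side",np.array([[478,34]])/4+[265,165])
P=[]
for i in(0,1):
    x,e=tri([(w[0],w[1][i]),(s[0],s[1][i])]);P.append(x);print(x.round(1),np.round(e,1))
v=P[0]-P[1];print(np.linalg.norm(v),np.degrees(np.arctan2(-v[0],v[1])),((P[0]+P[1])/2).round(1))
C=frame(19.3,35);tab=np.array([498.7,-267.9,165]);print("nominal back top centre",tab+C@[-7,0,17], "front",tab+C@[7,0,17])
x,e=tri([(w[0],w[1][0]),(b[0],b[1][0])]);print("side",x,e)
E
```

```text
[ 460.5 -231.7  173.7] [0.1 0.1]
[ 488.  -319.9  170.4] [1.2 1.2]
92.4502451967227 17.290709379525726 [ 474.3 -275.8  172.1]
nominal back top centre [ 484.08537088 -273.01797033  174.9105497 ] front [ 494.90900158 -269.22758876  182.94061981]
side [ 452.61223172 -236.42394806  205.66611232] [np.float64(9.028756798337055), np.float64(9.028756798336863)]
```

```bash
python3 - <<'E'
from h import *
C=frame(18,35);tab=np.array([474.3,-275.8,172.1])-C@[-7,0,17];print(tab)
pts=[tab+C@[a,b,c] for a in(-7,7) for b in(-46,46) for c in(-17,17)]
print((4*(proj("side",pts)-[265,165])).round().tolist())
print((4*(proj("scene",pts)-[205,145])).round().tolist())
print(proj("wrist",pts,np.load("w1.npy")).round().tolist())
E
```

```text
[ 489.02698055 -271.01491395  162.1894503 ]
[[457.0, 72.0], [488.0, 36.0], [441.0, 129.0], [474.0, 92.0], [441.0, 60.0], [471.0, 24.0], [424.0, 116.0], [456.0, 79.0]]
[[138.0, 80.0], [148.0, 32.0], [256.0, 115.0], [267.0, 66.0], [128.0, 81.0], [139.0, 33.0], [248.0, 116.0], [259.0, 67.0]]
[[309.0, 239.0], [307.0, 253.0], [303.0, 115.0], [300.0, 114.0], [327.0, 239.0], [327.0, 252.0], [323.0, 114.0], [322.0, 113.0]]
```

```bash
python3 - <<'E'
from h import *
C=frame(18,35);tab=np.array([487,-271.6,161.5])
rows(tab+C[:,2]*70,tool(C))
E
```

```text
err mm [29.1 -5.7 71.6] deg [-1.5   0.57 -2.3 ] n 4 row [0.361, -0.075, 0.896, -0.094, 0.036, -0.144]
```

>>> {"api": "step_arm", "payload": {"motion": [[[0.36,-0.07,0.9,-0.09,0.04,-0.14],[0.36,-0.07,0.9,-0.09,0.04,-0.14],[0.36,-0.07,0.9,-0.09,0.04,-0.14],[0.36,-0.07,0.9,-0.09,0.04,-0.14],[0,0,0,0,0,0],[0,0,0,0,0,0],[0,0,0,0,0,0]]]}}

```text
t: 2.73
eef_pos: [449.5, -285.5, 220.0]
tcp_rot: [0.561, 0.771, 0.243, 0.177]
wrist_force: [-0.7, -0.1, 0.3]
width: 85.4
gripper_force: 0.0
```

```bash
python3 - <<'E'
from h import *
C=frame(18,35);tab=np.array([487,-271.6,161.5])
rows(tab+C[:,2]*70,tool(C))
T,_=wristT();np.save("w2.npy",T)
cv2.imwrite("pics/w2.png",snapshot("wrist")[:,:,::-1])
print(proj("wrist",[tab+C@[a,b,17] for a,b in((-7,46),(7,46),(7,-46),(-7,-46))],T).round().tolist())
print(proj("wrist",[tab+C@[a,b,-17] for a,b in((-18,47),(18,47),(18,-47),(-18,-47))],T).round().tolist())
E
```

```text
err mm [ 1.6 -0.8  0.8] deg [-0.02  0.06 -0.02] n 1 row [0.081, -0.042, 0.041, -0.006, 0.014, -0.004]
[[302.0, 166.0], [331.0, 166.0], [330.0, 340.0], [304.0, 340.0]]
[[284.0, 159.0], [349.0, 159.0], [346.0, 313.0], [288.0, 313.0]]
```

View pics/w2.png

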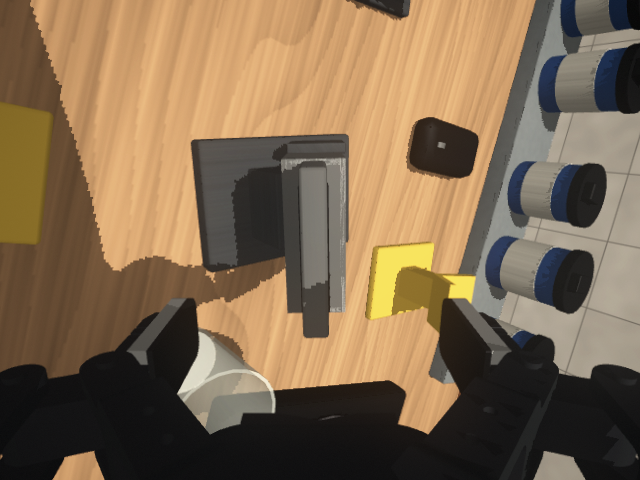

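The tab's top face is at (300,166)–(328,338), within 2 px of the prediction (302,166)–(331,340). The pose is confirmed, so I go in.

```bash
python3 - <<'E'
from h import *
C=frame(18,35);tab=np.array([486,-272,161])
rows(tab-C[:,2]*12,tool(C),8)
E
```

```text
err mm [ 2.1 -2.3 83.1] deg [-0.01  0.11  0.01] n 8 row [0.012, -0.015, 0.519, -0.0, 0.003, 0.0]
```

>>> {"api": "step_arm", "payload": {"motion": [[[0.01,-0.02,0.5,0,0,0],[0.01,-0.02,0.5,0,0,0],[0.01,-0.02,0.5,0,0,0],[0.01,-0.02,0.5,0,0,0],[0.01,-0.02,0.5,0,0,0],[0.01,-0.02,0.5,0,0,0],[0.01,-0.02,0.5,0,0,0],[0.01,-0.02,0.5,0,0,0]]], "hand": 0.6}}

```text
t: 3.45
eef_pos: [490.8, -271.3, 153.3]
tcp_rot: [0.561, 0.771, 0.243, 0.178]
wrist_force: [1.1, -0.8, 0.4]
width: 50.9
gripper_force: 0.0
```

>>> {"api": "step_arm", "payload": {"motion": [[[0,0,0,0,0,0],[0,0,0,0,0,0]]]}}

```text
t: 3.62
eef_pos: [490.2, -270.3, 152.6]
tcp_rot: [0.561, 0.772, 0.243, 0.177]
wrist_force: [-0.5, -0.2, -0.6]
width: 51.3
gripper_force: 0.0
```

```bash
python3 - <<'E'
from h import *
C=frame(18,35);tab=np.array([486,-272,161])
rows(tab-C[:,2]*12,tool(C),1)
E
```

```text
err mm [-0.3  1.1  2.5] deg [-0.01  0.02  0.01] n 1 row [-0.015, 0.056, 0.127, -0.003, 0.004, 0.001]
```

Close gently first, then firm up.

>>> {"api": "step_arm", "payload": {"motion": [[[0,0.05,0.1,0,0,0],[0,0,0,0,0,0],[0,0,0,0,0,0],[0,0,0,0,0,0],[0,0,0,0,0,0],[0,0,0,0,0,0],[0,0,0,0,0,0],[0,0,0,0,0,0]]], "hand": 0, "force": 30}}

```text
t: 4.28
eef_pos: [492.2, -269.6, 151.8]
tcp_rot: [0.56, 0.772, 0.243, 0.177]
wrist_force: [-3.7, -1.3, 4.9]
width: 13.7
gripper_force: 31.3
```

>>> {"api": "step_arm", "payload": {"motion": [[[0,0,0,0,0,0],[0,0,0,0,0,0],[0,0,0,0,0,0],[0,0,0,0,0,0]]], "force": 70}}

```text
t: 4.62
eef_pos: [492.2, -269.7, 151.9]
tcp_rot: [0.56, 0.772, 0.243, 0.177]
wrist_force: [-3.4, -0.7, 5.4]
width: 13.0
gripper_force: 69.1
```

>>> {"api": "step_arm", "payload": {"motion": [[[0,0,-0.15,0,0,0],[0,0,-0.2,0,0,0],[0,0,-0.2,0,0,0],[0,0,-0.2,0,0,0],[0,0,-0.2,0,0,0],[0,0,-0.3,0,0,0],[0,0,-0.3,0,0,0],[0,0,-0.3,0,0,0]]]}}

```text
t: 5.28
eef_pos: [471.9, -275.1, 181.2]
tcp_rot: [0.56, 0.772, 0.244, 0.176]
wrist_force: [4.6, 0.0, 0.0]
width: 12.8
gripper_force: 69.2
```

>>> {"api": "step_arm", "payload": {"motion": [[[0,0,-0.4,0,0,0],[0,0,-0.4,0,0,0],[0,0,-0.4,0,0,0],[0,0,-0.4,0,0,0],[0,0,-0.4,0,0,0],[0,0,-0.4,0,0,0],[0,0,-0.4,0,0,0],[0,0,-0.4,0,0,0]]]}}

```text
t: 5.95
eef_pos: [436.3, -287.1, 234.2]
tcp_rot: [0.561, 0.772, 0.243, 0.176]
wrist_force: [0.1, -0.1, -1.1]
width: 12.7
gripper_force: 69.3
```

```bash
python3 - <<'E'
from h import *
T,t=wristT();np.save("w3.npy",T);s=env.read_state();print(s["width"],s["gripper_force"],s["eef_pos"],t[:3,2])
cv2.imwrite("pics/w3.png",snapshot("wrist")[:,:,::-1])
E
```

```text
12.725395474288351 69.34125423431396 [ 436.31838985 -287.11010953  234.16175021] [ 0.54495101  0.17748586 -0.81946761]
```

View pics/w3.png

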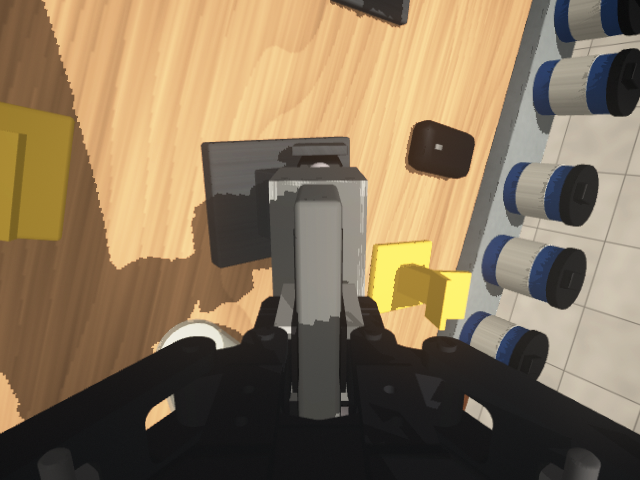

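The wrist view shows the cap in the fingers, clear of the head and centred, with the tab at columns 297–342. Next I'll check the cap's pose in the hand and plan a staging pose beside the rest.

```bash
python3 - <<'E'
from h import *
C=frame(18,35);tab=np.array([486,-272,161])
print("tcp in cap frame (z from mouth)",(C.T@(np.array([492.2,-269.7,151.9])-tab)+[0,0,64]).round(1))
T3,t=wristT()
off=np.array([0,0,52.])
Rc=np.c_[t[:3,1],t[:3,0],-t[:3,2]]; o=t[:3,3]-Rc@off
for z in(81,47,0): print(z,proj("wrist",[o+Rc@[a,b,z] for a in(([-7,7] if z>47 else [-18,18])) for b in(47,-47)],T3).round().tolist())
S=np.array([584,-2.5,85]);C=frame(13,25)
pts={"Lin":[-18,-28,30],"Rin":[-18,28,30],"Lout":[-22,-28,30],"Rout":[-22,28,30],"ledgeL":[26,-28,0],"ledgeR":[26,28,0],"innerL":[-18,-28,0],"innerR":[-18,28,0]}
for k,v in pts.items():
    w=S+C@v; print(k,w.round(),"scene crop",(4*(proj("scene",w)-[205,145])).round().tolist(),"side crop",(4*(proj("side",w)-[265,165])).round().tolist())
rows(S+C@[0,-110,180],tool(C))
E
```

```text
tcp in cap frame (z from mouth) [ 0.2  0.3 52.8]
81 [[293.0, 196.0], [298.0, 468.0], [343.0, 196.0], [338.0, 468.0]]
47 [[268.0, 181.0], [276.0, 403.0], [368.0, 180.0], [361.0, 403.0]]
0 [[280.0, 168.0], [285.0, 346.0], [356.0, 168.0], [352.0, 346.0]]
Lin [562. -36. 105.] scene crop [[379.0, 357.0]] side crop [[177.0, 280.0]]
Rin [549.  18. 105.] scene crop [[457.0, 389.0]] side crop [[147.0, 327.0]]
Lout [559. -37. 103.] scene crop [[381.0, 356.0]] side crop [[183.0, 284.0]]
Rout [546.  17. 103.] scene crop [[459.0, 387.0]] side crop [[153.0, 330.0]]
ledgeL [613. -24.  96.] scene crop [[336.0, 421.0]] side crop [[95.0, 281.0]]
ledgeR [601.  30.  96.] scene crop [[416.0, 454.0]] side crop [[62.0, 327.0]]
innerL [574. -33.  77.] scene crop [[369.0, 399.0]] side crop [[159.0, 317.0]]
innerR [562.  21.  77.] scene crop [[447.0, 431.0]] side crop [[128.0, 364.0]]
err mm [122.9 124.6  71.8] deg [ 9.99 -2.39  4.37] n 7 row [0.922, 0.898, 0.416, 0.357, -0.085, 0.156]
```

>>> {"api": "step_arm", "payload": {"motion": [[[0.92,0.9,0.42,0.36,-0.08,0.16],[0.92,0.9,0.42,0.36,-0.08,0.16],[0.92,0.9,0.42,0.36,-0.08,0.16],[0.92,0.9,0.42,0.36,-0.08,0.16],[0.92,0.9,0.42,0.36,-0.08,0.16],[0.92,0.9,0.42,0.36,-0.08,0.16],[0.92,0.9,0.42,0.36,-0.08,0.16]]]}}

```text
t: 6.58
eef_pos: [534.9, -124.0, 248.3]
tcp_rot: [0.608, 0.764, 0.17, 0.132]
wrist_force: [0.4, -0.9, -0.5]
width: 12.8
gripper_force: 69.4
```

>>> {"api": "step_arm", "payload": {"motion": [[[0,0,0,0,0,0],[0,0,0,0,0,0],[0,0,0,0,0,0]]]}}

```text
t: 6.83
eef_pos: [534.2, -125.2, 247.3]
tcp_rot: [0.608, 0.764, 0.17, 0.131]
wrist_force: [0.4, -0.4, -1.9]
width: 12.5
gripper_force: 69.3
```

```bash
python3 - <<'E'
from h import *
T,t=wristT();np.save("w4.npy",T);s=env.read_state();print(s["width"],s["gripper_force"])
cv2.imwrite("pics/w4.png",snapshot("wrist")[:,:,::-1])
S=np.array([584,-2.5,85]);C=frame(13,25)
pts={"Lin":[-18,-28,30],"Rin":[-18,28,30],"Lout":[-22,-28,30],"Rout":[-22,28,30],"ledgeL":[22,-28,0],"ledgeR":[22,28,0],"innerL":[-18,-28,0],"innerR":[-18,28,0]}
for k,v in pts.items(): print(k,proj("wrist",S+C@v,T).round().tolist())
rows(S+C@[0,-110,180],tool(C))
E
```

```text
12.522042921690572 69.33730244636536
Lin [[293.0, 106.0]]
Rin [[291.0, 17.0]]
Lout [[287.0, 106.0]]
Rout [[285.0, 17.0]]
ledgeL [[348.0, 109.0]]
ledgeR [[349.0, 28.0]]
innerL [[295.0, 109.0]]
innerR [[294.0, 28.0]]
err mm [-1.   0.8 -0.7] deg [-0.17 -0.3  -0.17] n 1 row [-0.052, 0.038, -0.034, -0.042, -0.076, -0.041]
```

View pics/w4.png

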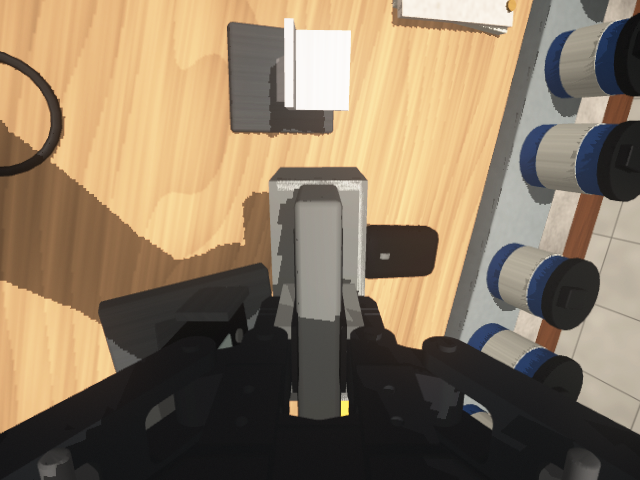

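The wrist view shows the rest's ledge at (295,30)–(350,110) and the plate's top edge at columns 284–294, within 2 px of the prediction. I shift the seat about 1 mm up the slope and move over it.

```bash
python3 - <<'E'
from h import *
S=np.array([584,-2.5,85]);C=frame(13,25);S=S+C@[1.3,-1,0];print(S)
rows(S+C@[3,0,95],tool(C))
E
```

```text
[585.37295398  -3.2093327   85.54940374]
err mm [107.5   5.   84.9] deg [-0.17 -0.3  -0.17] n 6 row [0.898, 0.042, 0.705, -0.007, -0.013, -0.007]
```

>>> {"api": "step_arm", "payload": {"motion": [[[0.9,0.04,0.7,-0.01,-0.01,-0.01],[0.9,0.04,0.7,-0.01,-0.01,-0.01],[0.9,0.04,0.7,-0.01,-0.01,-0.01],[0.9,0.04,0.7,-0.01,-0.01,-0.01],[0.9,0.04,0.7,-0.01,-0.01,-0.01],[0.9,0.04,0.7,-0.01,-0.01,-0.01],[0,0,0,0,0,0],[0,0,0,0,0,0]]]}}

```text
t: 7.55
eef_pos: [547.5, -11.3, 172.1]
tcp_rot: [0.607, 0.765, 0.17, 0.134]
wrist_force: [-0.5, -0.6, -0.8]
width: 13.3
gripper_force: 69.3
```

```bash
python3 - <<'E'
from h import *
S=np.array([585.4,-3.2,85.5]);C=frame(13,25)
_,t=wristT();Rc=np.c_[t[:3,1],t[:3,0],-t[:3,2]];o=t[:3,3]-Rc@[0,0,52.8]
a=snapshot("scene")[:,:,::-1];b=snapshot("side")[:,:,::-1]
a=cv2.resize(a[180:310,240:370],None,fx=3,fy=3,interpolation=2);b=cv2.resize(b[180:310,230:360],None,fx=3,fy=3,interpolation=2)
cv2.imwrite("pics/s5.png",np.hstack([a,b]))
for z in(0,47):
  for x in(-18,18):
    for y in(-47,47): print(x,y,z,(3*(proj("scene",o+Rc@[x,y,z])-[240,180])).round().tolist(),(3*(proj("side",o+Rc@[x,y,z])-[230,180])+[390,0]).round().tolist())
rows(S+C@[3,0,95],tool(C))
E
```

```text
-18 -47 0 [[160.0, 143.0]] [[638.0, 141.0]]
-18 47 0 [[259.0, 183.0]] [[600.0, 199.0]]
18 -47 0 [[140.0, 155.0]] [[599.0, 119.0]]
18 47 0 [[241.0, 196.0]] [[558.0, 176.0]]
-18 -47 47 [[171.0, 92.0]] [[661.0, 97.0]]
-18 47 47 [[272.0, 131.0]] [[623.0, 153.0]]
18 -47 47 [[151.0, 103.0]] [[621.0, 75.0]]
18 47 47 [[253.0, 143.0]] [[580.0, 129.0]]
err mm [ 0.8 -0.6  1.4] deg [0.15 0.03 0.04] n 1 row [0.04, -0.028, 0.072, 0.038, 0.007, 0.009]
```

View pics/s5.png

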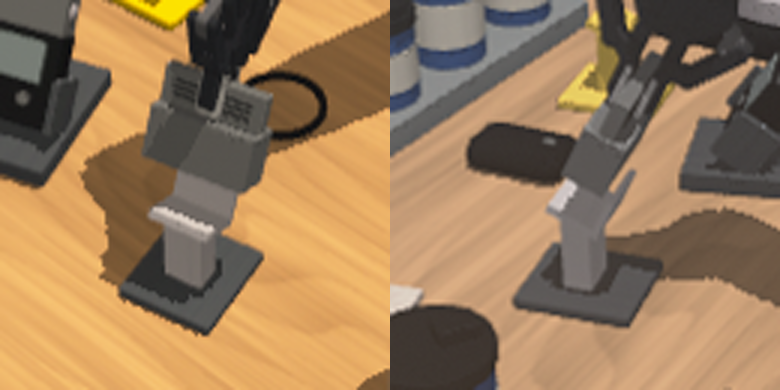

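The cap hovers aligned over the rest, with mouth corners within about 2 px of the prediction. I lower it now.

>>> {"api": "step_arm", "payload": {"motion": [[[0.04,-0.03,0.4,0.04,0,0],[0,0,0.4,0,0,0],[0,0,0.4,0,0,0],[0,0,0.3,0,0,0],[0,0,0.3,0,0,0],[0,0,0,0,0,0],[0,0,0,0,0,0],[0,0,0,0,0,0]]]}}

```text
t: 8.32
eef_pos: [563.1, -6.6, 141.1]
tcp_rot: [0.607, 0.765, 0.169, 0.134]
wrist_force: [-0.5, -0.9, -1.4]
width: 12.8
gripper_force: 69.4
```

```bash
python3 - <<'E'
from h import *
S=np.array([585.4,-3.2,85.5]);C=frame(13,25)
_,t=wristT();print((C.T@(t[:3,3]-S)-[0,0,52.8]).round(1), (C.T@env.read_state()["wrist_force"]).round(1))
E
```

```text
[3.1 1.7 7.1] [-1.2 -0.7 -0.9]
```

>>> {"api": "step_arm", "payload": {"motion": [[[-0.07,0,0.1,0,0,0],[0,0,0.1,0,0,0],[0,0,0.08,0,0,0],[0,0,0,0,0,0],[0,0,0,0,0,0]]]}}

```text
t: 8.73
eef_pos: [565.4, -7.5, 135.7]
tcp_rot: [0.607, 0.765, 0.169, 0.134]
wrist_force: [-0.2, -0.1, -1.2]
width: 13.3
gripper_force: 69.4
```

>>> {"api": "step_arm", "payload": {"motion": [[[0,0,0.05,0,0,0],[0,0,0,0,0,0],[0,0,0,0,0,0]]]}}

```text
t: 8.98
eef_pos: [566.0, -7.4, 135.0]
tcp_rot: [0.607, 0.765, 0.169, 0.134]
wrist_force: [-0.3, -0.5, -0.9]
width: 12.6
gripper_force: 69.4
```

```bash
python3 - <<'E'
from h import *
S=np.array([585.4,-3.2,85.5]);C=frame(13,25)
_,t=wristT();print((C.T@(t[:3,3]-S)-[0,0,52.8]).round(1), (C.T@env.read_state()["wrist_force"]).round(1))
E
```

```text
[2.9 0.3 0.5] [-0.8 -0.4 -0.7]
```

Continue down in 1 mm steps until there is contact.

>>> {"api": "step_arm", "payload": {"motion": [[[0,0,0.05,0,0,0],[0,0,0,0,0,0]]]}}

```text
t: 9.15
eef_pos: [566.5, -7.3, 134.6]
tcp_rot: [0.607, 0.765, 0.169, 0.135]
wrist_force: [-1.1, -1.2, 0.3]
width: 13.2
gripper_force: 69.8
```

>>> {"api": "step_arm", "payload": {"motion": [[[0,0,0.05,0,0,0],[0,0,0,0,0,0]]]}}

```text
t: 9.32
eef_pos: [566.7, -7.2, 134.5]
tcp_rot: [0.607, 0.765, 0.169, 0.134]
wrist_force: [-6.3, 0.4, 5.4]
width: 12.7
gripper_force: 70.7
```

>>> {"api": "step_arm", "payload": {"motion": [[[0,0,0.05,0,0,0],[0,0,0,0,0,0]]]}}

```text
t: 9.48
eef_pos: [566.8, -7.1, 134.4]
tcp_rot: [0.607, 0.765, 0.169, 0.134]
wrist_force: [-10.7, 0.2, 10.7]
width: 13.1
gripper_force: 71.6
```

Contact at the expected height. I ease off a little and slide towards the back plate.

>>> {"api": "step_arm", "payload": {"motion": [[[0,-0.03,-0.07,0,0,0],[0,-0.05,0,0,0,0],[0,0,0,0,0,0]]]}}

```text
t: 9.73
eef_pos: [566.1, -7.6, 134.2]
tcp_rot: [0.606, 0.765, 0.17, 0.135]
wrist_force: [-2.5, 0.5, 4.5]
width: 12.7
gripper_force: 70.2
```

>>> {"api": "step_arm", "payload": {"motion": [[[0,-0.05,0,0,0,0],[0,0,0,0,0,0]]]}}

```text
t: 9.9
eef_pos: [565.5, -7.8, 133.9]
tcp_rot: [0.606, 0.765, 0.17, 0.136]
wrist_force: [-0.3, 0.1, 4.6]
width: 13.0
gripper_force: 70.2
```

```bash
python3 - <<'E'
from h import *
S=np.array([585.4,-3.2,85.5]);C=frame(13,25)
_,t=wristT();print((C.T@(t[:3,3]-S)-[0,0,52.8]).round(1), (C.T@env.read_state()["wrist_force"]).round(1))
E
```

```text
[ 2.  -0.1 -0.3] [1.7 0.2 4.3]
```

>>> {"api": "step_arm", "payload": {"motion": [[[0,-0.05,0,0,0,0],[0,0,0,0,0,0]]]}}

```text
t: 10.07
eef_pos: [564.5, -8.2, 133.4]
tcp_rot: [0.606, 0.765, 0.17, 0.136]
wrist_force: [0.1, -0.2, 5.2]
width: 12.9
gripper_force: 70.2
```

>>> {"api": "step_arm", "payload": {"motion": [[[0,-0.05,0,0,0,0],[0,0,0,0,0,0]]]}}

```text
t: 10.23
eef_pos: [563.5, -8.5, 132.9]
tcp_rot: [0.607, 0.765, 0.17, 0.136]
wrist_force: [-0.8, 0.5, 5.4]
width: 13.1
gripper_force: 70.3
```

```bash
python3 - <<'E'
from h import *
S=np.array([585.4,-3.2,85.5]);C=frame(13,25)
_,t=wristT();print((C.T@(t[:3,3]-S)-[0,0,52.8]).round(1), (C.T@env.read_state()["wrist_force"]).round(1))
E
```

```text
[-0.4 -0.3 -0.3] [1.7 0.7 5.1]
```

>>> {"api": "step_arm", "payload": {"motion": [[[0,-0.05,0,0,0,0],[0,0,0,0,0,0]]]}}

```text
t: 10.4
eef_pos: [563.2, -8.7, 132.8]
tcp_rot: [0.606, 0.765, 0.17, 0.136]
wrist_force: [1.7, 0.2, 4.9]
width: 12.8
gripper_force: 70.1
```

>>> {"api": "step_arm", "payload": {"motion": [[[0,-0.05,0,0,0,0],[0,0,0,0,0,0]]]}}

```text
t: 10.57
eef_pos: [563.0, -8.8, 132.8]
tcp_rot: [0.606, 0.765, 0.171, 0.136]
wrist_force: [4.7, 0.7, 4.8]
width: 12.7
gripper_force: 69.8
```

```bash
python3 - <<'E'
from h import *
S=np.array([585.4,-3.2,85.5]);C=frame(13,25)
_,t=wristT();s=env.read_state();print((C.T@(t[:3,3]-S)-[0,0,52.8]).round(1), (C.T@s["wrist_force"]).round(1))
a=snapshot("scene")[:,:,::-1];b=snapshot("side")[:,:,::-1]
cv2.imwrite("pics/s6.png",np.hstack([cv2.resize(a[200:300,255:355],None,fx=4,fy=4,interpolation=2),cv2.resize(b[200:300,245:345],None,fx=4,fy=4,interpolation=2)]))
E
```

```text
[-1.  -0.4 -0.2] [ 6.4 -0.4  2.3]
```

View pics/s6.png

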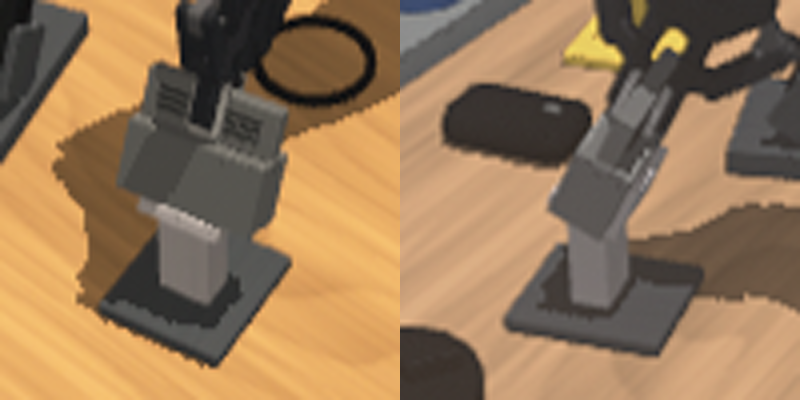

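Both views show the cap sitting square on the ledge with its back against the plate (the force jumped at the plate). I soften the grip and release.

>>> {"api": "step_arm", "payload": {"motion": [[[0,0.04,0,0,0,0],[0,0,0,0,0,0],[0,0,0,0,0,0]]], "force": 20}}

```text
t: 10.92
eef_pos: [563.1, -8.7, 132.7]
tcp_rot: [0.606, 0.765, 0.17, 0.136]
wrist_force: [3.3, -0.9, 5.0]
width: 13.1
gripper_force: 69.9
```

>>> {"api": "step_arm", "payload": {"motion": [[[0,0,0,0,0,0],[0,0,0,0,0,0],[0,0,0,0,0,0],[0,0,0,0,0,0],[0,0,0,0,0,0],[0,0,0,0,0,0]]], "hand": 0.55}}

```text
t: 11.42
eef_pos: [560.8, -8.4, 130.1]
tcp_rot: [0.607, 0.765, 0.169, 0.133]
wrist_force: [0.4, 0.1, -0.3]
width: 46.9
gripper_force: 0.0
```

>>> {"api": "step_arm", "payload": {"motion": [[[0,0,-0.2,0,0,0],[0,0,-0.4,0,0,0],[0,0,-0.5,0,0,0],[0,0,-0.5,0,0,0],[0,0,-0.6,0,0,0],[0,0,-0.6,0,0,0],[0,0,-0.6,0,0,0],[0,0,-0.6,0,0,0]]]}}

```text
t: 12.08
eef_pos: [528.5, -16.4, 206.0]
tcp_rot: [0.607, 0.765, 0.17, 0.135]
wrist_force: [-0.2, 0.3, 0.8]
width: 47.3
gripper_force: 0.0
```

>>> {"api": "step_arm", "payload": {"motion": [[[0,0,-0.6,0,0,0],[0,0,-0.6,0,0,0],[0,0,-0.4,0,0,0],[0,0,0,0,0,0],[0,0,0,0,0,0],[0,0,0,0,0,0]]]}}

```text
t: 12.58
eef_pos: [515.3, -19.2, 232.4]
tcp_rot: [0.607, 0.765, 0.169, 0.134]
wrist_force: [0.8, 1.1, -1.0]
width: 46.7
gripper_force: 0.0
```

```bash
python3 - <<'E'
from h import *
S=np.array([585.4,-3.2,85.5]);C=frame(13,25)
T,t=wristT()
a=snapshot("scene")[:,:,::-1];w=snapshot("wrist")[:,:,::-1]
cv2.imwrite("pics/s7.png",np.hstack([cv2.resize(a[200:300,255:355],(400,400),interpolation=2),cv2.resize(w[40:440,120:520],(400,400))]))
o=S+C@[-1,0,0]
for z,x in((81,7),(47,18)): print((proj("wrist",[o+C@[i*x,j*46.5,z] for i in(-1,1) for j in(-1,1)],T)-[120,40]+[400,0]).round().tolist())
E
```

```text
[[590.0, 279.0], [589.0, 124.0], [613.0, 279.0], [615.0, 124.0]]
[[575.0, 257.0], [573.0, 119.0], [627.0, 257.0], [630.0, 119.0]]
```

View pics/s7.png

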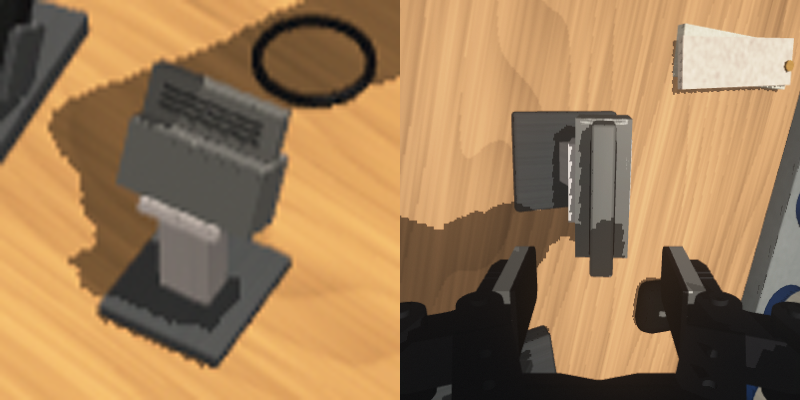

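The cap sits upright on the ledge against the plate, with its tab at (590,122)–(613,276) matching the prediction (589,124)–(613,279). The fingers are clear, so I hand in.

```bash
python3 -c "
from cell import env;print(env.close_job())"
```

```text
the job is handed in; nothing more can be done
None
```

The cap is off the meter and parked mouth down on the grey rest, released with its back against the plate; the job was handed in at about 12.6 s, with no verdict returned.

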